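Reset the tripped fan starter and hold its run key

ROBOT

A 7-joint arm with a two-finger parallel gripper is mounted at the origin on the work surface. World frame = base frame: x ahead of the robot, y to its left, z up, the work surface at z = 0. Lengths are in mm, angles in rad, forces in N, time in s.
With the tool pointing down it reaches from about 425 to 925 mm from the base axis. Payload 6.8 kg.
Tool frame: the origin (TCP) lies at the very end of the fingers, on their centre line; the grasp point (between the pads) lies 19 mm behind it (env.pinch_z is the distance from the TCP to the grasp point, in mm); z points along the fingers, y is the line along which they close (so a half turn about z gives the same grasp; the last joint's range is limited). The gripper opens to 88 mm and grips with 3 to 60 N. Pads are 20 mm wide; open, the fingers measure 115 mm over their backs; the gripper's body (75 mm by 178 mm) begins 61 mm behind the grasp point.
Start: joints at [-1.344, 0.477, 0.022, 1.555, -0.011, 1.109, -0.083], TCP at [221.788, 637.54, 222.664] pointing down, gripper open.
Joint ranges: [-2.96, 2.96], [-0.34, 2.1], [-1.41, 1.46], [0.24, 2.44], [-1.37, 4.51], [0.17, 1.92], [-2.96, 2.96]. Speed limits (rad/s): [2.39, 2.39, 3.14, 3.14, 3.14, 3.14, 3.14].

INTERFACE

Orientations are given as a 3x3 rotation matrix whose columns are the frame's x, y, z axes.
In Python, from station import env, vision, workorder, masks_of, mark_of gives the robot as it stands.
- The arm moves only by the shell command python3 -m pendant 'ROWS' [OPENING]. ROWS is JSON, a list of rows, each a list of 4 numbers: the shift along the tool's x, y, z each as a share of 8 cm, from -1 to 1, then the turn about the tool's z as a share of 90 degrees, from -1 to 1. A call has 1 to 20 rows; each row is the pose to reach, as a shift and turn from the pose commanded when the call began, along the tool's axes at that moment; what a row does not reach only later rows make up. A row lasts 1/8 s, in which the tool goes at most 62.5 mm and 10.7 degrees, less where a joint would pass 70% of its speed; a pose out of reach is approached as far as the arm can. A call with a number of a shift or a turn outside -1 to 1 is refused whole. A call with a gripper value outside its range is refused whole. OPENING is the finger opening in mm, from 0 to 87.8, set as the call begins (- or left out, the last holds). The fingers move at their own pace and stop on an object; the grip force is fixed at half the most. Time passes only in rows, so rows that repeat a pose let the fingers close. It gives the time, the measured TCP pose, the force, the opening and the grip force at its end, in the units of the state.
- env.get_state(): the state, without advancing time (a new reading comes with each control period).
- vision.camera(name): name is "scene" or "side" or "wrist"; returns a dict with "img" (384x512x3 uint8, blue, green, red), "intrinsics" (3x3 intrinsics, pixels), "k1" (the pictures are not rectified: a ray, as slopes to the right and down, at radius r is drawn at 1 + k1 r^2 times it, then the intrinsics apply), "R" (3x3) and "t" (3): a world point X has camera coordinates R X + t; the wrist camera has in their place "hand_eye" (4x4, takes a point from camera to tool coordinates, whose origin is the TCP and whose axes are the flange's). Camera axes: x right, y down, z forward; pixel columns grow to the right and rows downward; lengths in mm; the calibration is good to about 2 mm. A picture is of the moment at which its call begins: read the wrist's pose just before it. There is no depth.
- workorder.close_job(): hands the job in; it is judged then, once.
Trained networks look in a picture, given as the dict that the camera call returned (one of the last four; its "shot" number tells which), for a name from the list of things; names that differ only in an ending like _2 or _b are one class to them, and where a whole thing is asked for, a point or a joint stands for the part that bears it (a point fixed in the world has none). Each returns a list of dicts, best first, with "score" (0 to 1); they miss things now and then, are a little off and sometimes report something else, mostly with a low value. They report only what shows in the picture. A call takes as long as a camera call.
- masks_of(picture, label): "region" (384x512 bool, what is visible of it).
- mark_of(picture, label): "centre" ([x, y, z] in mm, in world coordinates, good to about 4 mm: a listed point, or the origin of a listed thing).
The state is a dict: "t": time; "qpos": joint angles; "qd": joint speeds; "effort": joint torques, N m; "ee_pos": TCP position; "orientation": TCP orientation; "contact_force": force on the tool from outside, world axes, zero at the start; "torque": the same for the moment, N m; "finger_gap": opening from 0.0 (shut) to 1.0 (fully open); "grasp_force": force on a finger pad.
Only numpy, scipy, OpenCV 4.12 (cv2) and the standard library are available. Lean on these libraries where they do the work, as an engineer would, in place of code of your own. Each camera call takes 0.05 s, during which the arm holds its last target. There are 200 camera calls.

TASK

The fan starter box on the bench has tripped. Swing its black sprung reset lever clockwise all the way to its stop and let it spring back by itself, then take the red key out of the wooden key block, push it fully home in the key switch on the same box (its pins are sticky), turn it a quarter turn clockwise to its stop, and finish while still gripping the key and holding it turned against its return spring. Leave the other keys, the capacitor and the screwdriver where they are.

Things in the scene. Friction and masses are not known exactly. Their poses are not given: they have to be found in the camera images.
- starter_box: light grey starter enclosure 200 mm (x) by 280 mm (y), fixed to the bench on its back. Origin: centre of its underside; z up; top face at z 90 mm carries the controls: seen looking along its +x, reset lever on the left, key switch on the right. Not used: red stop mushroom at x 55, y 5 (40 mm wide, 27 tall), two lamps at x 62, y -60 and -100 (30 mm wide, 16 tall).
- lever_pivot (a point): point on the vertical axis of the reset lever at the mid-height of its handle, 21 mm above the box's top face (box x -35, y 70, z 111 mm). Axes as the box's. A round bezel below it is 30 mm across and 8 mm tall.
- lever_tip (a point): end of the reset lever's handle at mid-height, 57 mm from the pivot. The handle is a level black bar 11 mm wide, 16 mm tall (13 to 29 mm above the box's top face), with a white line along it. This point's x runs along the handle, outwards.
- reset_lever (a joint): angle of the reset lever, rad, clockwise from above positive. At 0 it rests with its handle 30 degrees to the left (+y) of the box's +x; stop at 1.047, 30 degrees to the right. A spring always drives it back to 0: at 40 mm from the pivot it takes 1.5 N at rest, 4 N at the stop.
- keyhole (a point): centre of the keyway's mouth in the key switch's face, 10 mm above the box's top face (box x -25, y -80, z 100 mm). Axes as the box's. The slot is 11 by 5.5 mm with a small lead-in, long way on the box's x at rest, and goes straight down in a flush steel bezel 30 mm across. Two sprung pins at 16 and 21 mm depth rub on the blade: up to about 12 N to pass, less with a little wiggling.
- key_switch (a joint): angle of the key switch, rad, clockwise from above positive: 0 at rest with the slot along the box's x, stop at 1.571 (a quarter turn). A spring drives it back to 0, 0.055 N m at the stop. It turns only with the key home, and a turned key cannot be pulled out. The key has about 0.1 rad of play in the slot: turning the hand by 1.7 to 1.8 rad surely brings it to the stop.
- red_key: the key to use, 67 mm long. Origin: tip of the blade; z from the tip to the bow, x across the width, y through the thickness. Steel blade 10 by 4.5 mm, tapered over the first 5 mm, up to a black collar 18 by 10 mm at z 26 to 29 mm. Home in the switch the collar sits on its face, origin 26 mm below the keyhole. It fits either way round (x or -x along the slot).
- red_bow (a point): middle of the red key's flat plastic bow, 48 mm from the blade's tip, axes as the key's. The bow is 30 mm wide (x), 8.5 mm thick (y) and 38 mm tall (29 to 67 mm from the tip). At the start the key stands upright, tip down, in one slot of the key block.
- key_block: fixed wooden block 55 mm (x) by 180 mm (y) by 60 mm high, origin at the centre of its underside. Three slots along its y at -56, 0 and 56 mm hold one key each, up to the collar (tip 34 mm, top of the bow 101 mm above the bench), bow widths along the block's y. Any key may be in any slot.
- blue_key: a key like the red one, with a blue bow, in the block: leave alone.
- yellow_key: a key like the red one, with a yellow bow, in the block: leave alone.
- capacitor: aluminium motor capacitor, a can 50 mm across and 93 mm tall, standing on the bench, origin at the centre of its underside: leave alone.
- screwdriver: screwdriver 200 mm long with an orange handle 26 mm across, lying on the bench, origin under its middle, along its x: leave alone.

How it is judged:
By the outcome, as a careful person would: the job done as asked, in the order asked, and still so for the second after the job is handed in, while the arm keeps its last pose, push and grip.
It also fails if it takes over 64 s, if anything falls off the work surface, if the arm or the gripper's body presses on something with over 40 N, if the wrist force passes 120 N, or if a joint passes its speed limit or range.

## Working session

There is one attempt and no reset: what is moved stays moved. The work goes in short steps, Python scripts to look and compute and a shell command to move; the robot and the scene stay as the last step left them, time stands still between calls to the robot, and variables do not carry over. Pictures are saved under pics/ and viewed, at most 10 in all, crops included, and the job is handed in when it is done.

```bash
ls; mkdir -p pics
cat > h.py <<'E'
import numpy as np, cv2
from station import env, vision, workorder, masks_of, mark_of
np.set_printoptions(precision=3,suppress=True)
def ray(c,uv):
    K=np.array(c["intrinsics"],float); k=c["k1"]
    d=cv2.undistortPoints(np.array([[uv]],float),K,np.array([k,0,0,0,0.]))[0,0]
    return np.array([d[0],d[1],1.])
def cam_pose(c,s=None):
    if "R" in c: R=np.array(c["R"]);t=np.array(c["t"]);return R.T,-R.T@t
    H=np.array(c["hand_eye"]);Ro=np.array(s["orientation"]);p=np.array(s["ee_pos"])
    return Ro@H[:3,:3],Ro@H[:3,3]+p
def at_z(c,uv,z,s=None):
    R,o=cam_pose(c,s);d=R@ray(c,uv);return o+d*(z-o[2])/d[2]
def proj(c,X,s=None):
    R,o=cam_pose(c,s);p=R.T@(np.asarray(X,float)-o)
    return cv2.projectPoints(p.reshape(1,1,3),np.zeros(3),np.zeros(3),np.array(c["intrinsics"],float),np.array([c["k1"],0,0,0,0.]))[0].ravel()
E
python3 - <<'E'
from h import *
s=env.get_state();print(s["t"],s["ee_pos"],np.array(s["orientation"]),s["finger_gap"],env.pinch_z)
ims=[]
for n in("scene","side"):
    c=vision.camera(n);cv2.imwrite(f"pics/{n}0.png",c["img"])
    for l in("starter_box","lever_pivot","lever_tip","keyhole","red_bow","red_key","blue_key","yellow_key","key_block","capacitor","screwdriver"):
        r=mark_of(c,l);print(n,l,[(np.array(q["centre"]).round(1).tolist(),round(q["score"],2)) for q in r[:2]])
E
```

```text
pics
0.0 [221.596 636.971 221.705] [[-0.944  0.329 -0.   ]
 [ 0.329  0.944 -0.002]
 [-0.    -0.002 -1.   ]] 0.9958365610675052 18.700000000000003
scene starter_box [([564.6, -142.0, -1.6], 0.88)]
scene lever_pivot [([510.6, -75.6, 113.1], 0.98)]
scene lever_tip [([554.0, -37.3, 106.9], 0.6)]
scene keyhole [([559.9, -226.2, 99.7], 0.82)]
scene red_bow [([483.4, 318.3, 79.9], 0.49)]
scene red_key [([482.2, 319.0, 33.1], 0.48), ([510.0, -77.5, 111.9], 0.32)]
scene blue_key [([470.3, 267.0, 38.3], 0.61)]
scene yellow_key [([498.5, 369.9, 33.3], 0.71), ([480.9, 319.1, -1.0], 0.42)]
scene key_block [([479.8, 317.3, -0.6], 0.82)]
scene capacitor [([686.6, 154.4, -1.9], 0.87), ([501.0, 372.4, 30.3], 0.27)]
scene screwdriver [([520.8, -493.4, -0.4], 0.7)]
side starter_box [([566.8, -136.0, 2.1], 0.81), ([554.0, -226.1, 101.2], 0.74)]
side lever_pivot [([511.6, -84.2, 112.1], 0.57)]
side lever_tip [([551.5, -41.5, 115.9], 0.62)]
side keyhole [([552.5, -225.8, 99.4], 0.89)]
side red_bow [([481.5, 313.0, 84.3], 0.55)]
side red_key [([482.0, 320.2, 33.8], 0.4)]
side blue_key [([470.0, 263.7, 31.8], 0.59)]
side yellow_key [([497.4, 369.2, 31.4], 0.58)]
side key_block [([483.5, 318.1, 3.3], 0.75), ([555.2, -223.7, 98.5], 0.35)]
side capacitor [([690.2, 149.9, -2.0], 0.78)]
side screwdriver [([523.9, -487.9, -3.1], 0.78)]
```

Run:
```python
import cv2,numpy as np
a=cv2.imread("pics/scene0.png");b=cv2.imread("pics/side0.png")
cv2.imwrite("pics/both0.png",cv2.resize(np.vstack([a,b]),(400,600)))
```

```text
(no output)
```

View pics/scene0.png

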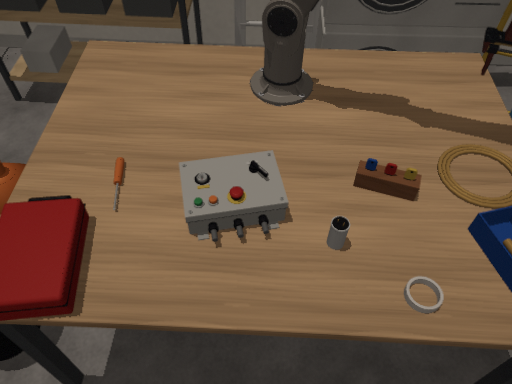

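Scene shows the box around (233,190) with the lever at (258,170) and the key switch at (202,178). The red key is in the middle slot at (391,169), and this agrees with the networks. The box yaw is about 13.5° and the block yaw about -15°. I'll look over the block on the way.

```bash
R='python3 -m pendant'
python3 -m pendant '[[-0.4,-0.25,0,0],[-0.88,-0.54,0,0]]' 0
python3 -m pendant '[[-0.6,-0.4,0,0],[-0.88,-0.54,0,0]]' >/dev/null
python3 -m pendant '[[-0.6,-0.4,0,0],[-0.88,-0.54,0,0]]' >/dev/null
python3 -m pendant '[[-0.6,-0.4,0,0],[-0.88,-0.54,0,0]]' >/dev/null
python3 -m pendant '[[-0.6,-0.4,0,0],[-0.7,-0.44,0,0],[-0.7,-0.44,0,0],[-0.7,-0.44,0,0]]'
python3 - <<'E'
from h import *
s=env.get_state();print(s["t"],s["ee_pos"],s["qpos"])
c=vision.camera("wrist");cv2.imwrite("pics/w1.png",c["img"]);print(np.array(c["hand_eye"]))
for l in("red_bow","blue_key","yellow_key","key_block"):
    print(l,[(np.array(q["centre"]).round(1).tolist(),round(q["score"],2)) for q in mark_of(c,l)[:2]])
m=masks_of(c,"red_bow")
for q in m[:2]:
    v,u=np.nonzero(q["region"]);rr=cv2.minAreaRect(np.c_[u,v].astype(np.float32));print(q["score"],len(u),rr)
    P=[at_z(c,p,101,s) for p in cv2.boxPoints(rr)];print(np.array(P),np.mean(P,0))
E
```

```text
t: 1.45
ee_pos: [273.8, 573.5, 222.5]
orientation: [[-0.945, 0.327, -0.0], [0.327, 0.945, 0.0], [0.0, 0.0, -1.0]]
contact_force: [1.2, 0.2, -1.2]
finger_gap: 0.817
grasp_force: 0.0
t: 2.7
ee_pos: [471.1, 331.8, 222.6]
orientation: [[-0.945, 0.326, -0.001], [0.326, 0.945, 0.001], [0.001, 0.0, -1.0]]
contact_force: [-0.4, 0.7, -0.8]
finger_gap: 0.007
grasp_force: 0.0
2.7 [471.143 331.822 222.607] [-0.835  0.315  0.142  1.805 -0.052  1.025  0.566]
[[  -0.001   -0.958   -0.286   77.48 ]
 [   1.      -0.001    0.001   -0.582]
 [  -0.001   -0.286    0.958 -161.553]
 [   0.       0.       0.       1.   ]]
red_bow [([482.3, 316.6, 84.8], 0.63)]
blue_key [([469.1, 262.5, 34.4], 0.8)]
yellow_key [([495.4, 371.6, 36.4], 0.78)]
key_block [([480.6, 315.9, 2.0], 0.84)]
0.92 690 ((243.5, 190.0), (22.0, 33.0), 90.0)
[[463.53  307.948 101.   ]
 [472.725 334.516 101.   ]
 [491.473 328.103 101.   ]
 [482.097 301.027 101.   ]] [477.456 317.898 101.   ]
0.61 9671 ((244.86328125, 177.37554931640625), (65.45800018310547, 188.4498748779297), 87.31021881103516)
[[418.407 256.066 101.   ]
 [462.291 405.497 101.   ]
 [518.449 393.002 101.   ]
 [472.375 234.829 101.   ]] [467.88  322.349 101.   ]
```

View pics/w1.png

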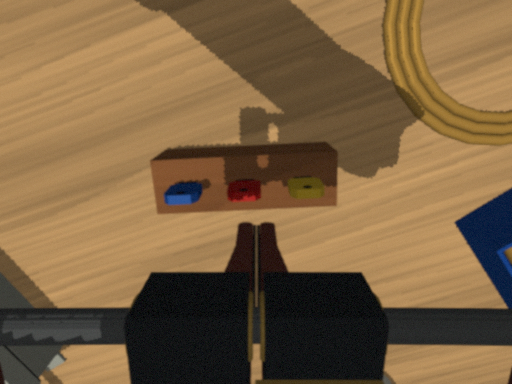

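The block is clearly seen with the red bow at (243,190), and the mark (482,317) is consistent with the earlier fix. Next I'll look at the box from close by.

```bash
python3 -m pendant '[[-0.5,-0.5,0,0],[-0.91,-0.96,0,0]]' >/dev/null
python3 -m pendant '[[-0.6,-0.6,0,0],[-0.91,-0.96,0,0]]' >/dev/null
python3 -m pendant '[[-0.6,-0.6,0,0],[-0.91,-0.96,0,0]]' >/dev/null
python3 -m pendant '[[-0.6,-0.6,0,0],[-0.91,-0.96,0,0]]' >/dev/null
python3 -m pendant '[[-0.6,-0.6,0,0],[-0.91,-0.96,0,0],[-0.91,-0.96,0,0],[-0.91,-0.96,0,0]]'
cat > box.py <<'E'
from h import *
s=env.get_state();print(s["t"],s["ee_pos"],s["qpos"])
c=vision.camera("wrist");cv2.imwrite("pics/w2.png",c["img"])
for l in("starter_box","lever_pivot","lever_tip","keyhole"):
    print(l,[(np.array(q["centre"]).round(1).tolist(),round(q["score"],2),proj(c,q["centre"],s)) for q in mark_of(c,l)[:2]])
E
python3 box.py
```

```text
t: 4.5
ee_pos: [689.8, -150.9, 222.2]
orientation: [[-0.945, 0.328, -0.001], [0.328, 0.945, 0.001], [0.001, 0.001, -1.0]]
contact_force: [-0.4, 1.0, 0.1]
finger_gap: 0.006
grasp_force: 0.0
4.5 [ 689.805 -150.931  222.23 ] [-0.083  0.544  0.318  1.487 -0.18   1.14   1.504]
starter_box [([565.9, -140.0, -2.1], 0.63, array([226.745,  39.441]))]
lever_pivot []
lever_tip []
keyhole [([556.0, -223.6, 100.8], 0.8, array([108.272,  48.233]))]
```

View pics/w2.png

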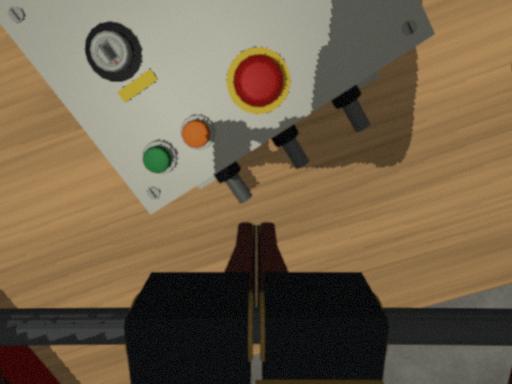

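The view is centred under the TCP. The keyhole at about (110,50) matches its mark, but the lever is out of frame, so I'll move in towards it.

```bash
python3 -m pendant '[[0.5,0.02,0,0],[0.87,0.03,0,0]]' >/dev/null
python3 -m pendant '[[0.5,0.02,0,0],[0.87,0.03,0,0],[0.87,0.03,0,0],[0.87,0.03,0,0]]'
sed -i 's/w2/w3/' box.py; python3 box.py
```

```text
t: 5.5
ee_pos: [560.9, -101.7, 223.1]
orientation: [[-0.945, 0.328, 0.001], [0.328, 0.945, -0.0], [-0.001, 0.0, -1.0]]
contact_force: [0.2, -0.2, 0.1]
finger_gap: 0.006
grasp_force: 0.0
5.5 [ 560.924 -101.656  223.125] [-0.189  0.31   0.322  1.83  -0.113  1.019  1.415]
starter_box [([563.8, -142.2, -0.3], 0.74, array([223.653, 167.999]))]
lever_pivot [([515.2, -80.0, 114.2], 0.84, array([263.506, 119.624])), ([564.2, -140.5, -2.1], 0.71, array([225.295, 167.476]))]
lever_tip [([553.2, -41.9, 108.2], 0.67, array([323.025, 148.091]))]
keyhole [([556.3, -221.3, 102.9], 0.85, array([125.271, 217.023]))]
```

View pics/w3.png

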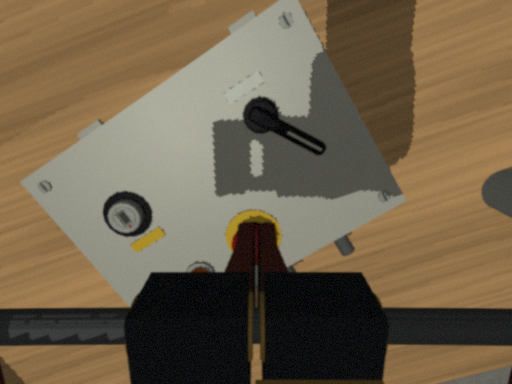

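Run:
```python
from h import *
s=env.get_state();c=vision.camera("wrist")
for n,p,z in(("piv",(261,114),119),("tip",(324,150),119),("key",(126,214),100),("cL",(22,182),90),("cT",(298,1),90),("cR",(403,199),90)):print(n,at_z(c,p,z,s))
W=[at_z(c,p,90,s)[:2] for p in((22,182),(298,1),(403,199))]
d=W[1]-W[0];e=W[2]-W[1];print(np.linalg.norm(d),np.degrees(np.arctan2(*d[::-1]))-90,np.linalg.norm(e),np.degrees(np.arctan2(*e[::-1])),(W[0]+W[2])/2)
q=np.radians(13.5);Rz=np.array([[np.cos(q),-np.sin(q)],[np.sin(q),np.cos(q)]])
for o in((-35,70),(-25,-80)):print((W[0]+W[2])/2+Rz@o)
```

```text
piv [509.565 -80.813 119.   ]
tip [551.697 -43.523 119.   ]
key [ 553.817 -221.13   100.   ]
cL [ 498.884 -298.607   90.   ]
cT [441.536 -27.133  90.   ]
cR [624.939  14.567  90.   ]
277.4647942839846 11.928095553386072 188.08406919776994 12.80960901434472 [ 561.911 -142.02 ]
[511.537 -82.125]
[ 556.278 -225.646]
```

Keyhole ≈ (555,-224), pivot ≈ (510.5,-81), yaw ≈ 12.7°. Next I'll set the closed fingers beside the handle.

```bash
python3 -m pendant '[[0.5,0.42,0.2,0.1],[0.743,0.638,0.5,0.2],[0.743,0.638,0.75,0.313],[0.743,0.638,0.75,0.313],[0.743,0.638,0.75,0.313]]'
python3 -m pendant '[[0,0,0.4,0],[0,0,0.72,0],[0,0,0.72,0],[0,0,0.72,0]]'
python3 - <<'E'
from h import *
s=env.get_state();print(s["t"],s["ee_pos"],s["contact_force"]);c=vision.camera("wrist");cv2.imwrite("pics/w4.png",c["img"])
E
```

```text
t: 6.42
ee_pos: [521.4, -34.6, 163.3]
orientation: [[-0.679, 0.734, 0.001], [0.734, 0.679, -0.0], [-0.001, 0.0, -1.0]]
contact_force: [0.3, 0.2, 0.3]
finger_gap: 0.004
grasp_force: 0.0
t: 6.92
ee_pos: [521.7, -34.5, 106.3]
orientation: [[-0.678, 0.735, 0.002], [0.735, 0.678, 0.0], [-0.001, 0.002, -1.0]]
contact_force: [0.4, -0.3, 0.2]
finger_gap: 0.006
grasp_force: 0.0
6.925 [521.73  -34.529 106.345] [ 0.43  -0.325  0.202]
```

View pics/w4.png

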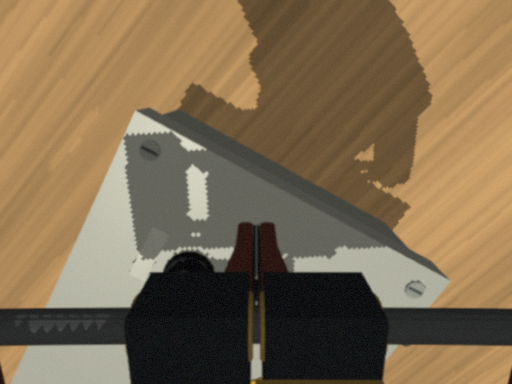

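```bash
python3 -m pendant '[[-0.16,0,0,0],[-0.25,0.02,0,0.11],[-0.34,0.03,0,0.22],[-0.436,0.02,0,0.33],[-0.525,-0.005,0,0.44],[-0.61,-0.045,0,0.56],[-0.68,-0.1,0,0.67],[-0.68,-0.1,0,0.67],[-0.68,-0.1,0,0.67]]'
python3 - <<'E'
from h import *
for n in("side","scene"):
  c=vision.camera(n);
  for l in("lever_pivot","lever_tip"):print(n,l,[(np.array(q["centre"]).round(1),round(q["score"],2)) for q in mark_of(c,l)[:1]])
E
```

```text
t: 8.1
ee_pos: [553.8, -76.1, 106.1]
orientation: [[0.3, 0.954, 0.002], [0.954, -0.3, 0.004], [0.005, 0.001, -1.0]]
contact_force: [1.2, 10.2, 2.4]
finger_gap: 0.005
grasp_force: 4.7
side lever_pivot [(array([511.6, -81.4, 112.1]), 0.77)]
side lever_tip [(array([ 565.1, -102. ,  113.7]), 0.45)]
scene lever_pivot [(array([508.6, -77.8, 115.4]), 0.78)]
scene lever_tip []
```

```bash
python3 -m pendant '[[-0.04,0,0,0],[-0.04,0,0,0],[-0.04,0,0,0]]'
python3 -m pendant '[[0,0,-0.4,0],[0,0,-0.9,0],[0,0,-0.9,0],[0,0,-0.9,0],[0,0,-0.9,0]]' 50
python3 - <<'E'
from h import *
s=env.get_state();print(s["t"],s["ee_pos"],s["qpos"]);
for n in("side","scene","wrist"):
  c=vision.camera(n);
  for l in("lever_pivot","lever_tip"):print(n,l,[(np.array(q["centre"]).round(1),round(q["score"],2)) for q in mark_of(c,l)[:1]])
E
```

```text
t: 8.78
ee_pos: [553.7, -76.3, 106.1]
orientation: [[0.298, 0.955, 0.003], [0.955, -0.298, 0.008], [0.008, 0.001, -1.0]]
contact_force: [2.7, 15.7, 2.3]
finger_gap: 0.003
grasp_force: 8.0
t: 9.4
ee_pos: [550.1, -82.7, 176.1]
orientation: [[0.303, 0.953, -0.002], [0.953, -0.303, -0.0], [-0.001, -0.002, -1.0]]
contact_force: [-0.8, -0.1, -0.2]
finger_gap: 0.536
grasp_force: 0.0
9.4 [550.066 -82.666 176.149] [-0.493  0.394  0.678  1.923 -0.305  0.93   0.025]
side lever_pivot [(array([513. , -79.3, 107.9]), 0.9)]
side lever_tip [(array([551.9, -46.7, 114.2]), 0.57)]
scene lever_pivot [(array([510.5, -75.7, 110.2]), 0.75)]
scene lever_tip [(array([555.2, -38.5, 103. ]), 0.5)]
wrist lever_pivot []
wrist lever_tip [(array([552.4, -41.6, 107.6]), 0.8)]
```

The lever held firm at its stop (force rose with no motion) and sprang back to rest. Now to the red key.

```bash
python3 -m pendant '[[0.4,-0.25,0,-0.04],[0.8,-0.465,0,-0.04]]' >/dev/null
python3 -m pendant '[[0.5,-0.25,0,0],[0.8,-0.465,0,0]]' >/dev/null
python3 -m pendant '[[0.5,-0.25,0,0],[0.8,-0.465,0,0]]' >/dev/null
python3 -m pendant '[[0.5,-0.25,0,0],[0.8,-0.465,0,0]]' >/dev/null
python3 -m pendant '[[0.5,-0.25,0,0],[0.8,-0.465,0,0],[0.8,-0.465,0,0],[0.8,-0.465,0,0]]'
python3 - <<'E'
from h import *
s=env.get_state();print(s["t"],s["ee_pos"])
c=vision.camera("wrist");cv2.imwrite("pics/w5.png",c["img"])
for l in("red_bow","blue_key","yellow_key","key_block"):
    print(l,[(np.array(q["centre"]).round(1).tolist(),round(q["score"],2)) for q in mark_of(c,l)[:2]])
for l in("red_bow","blue_key","yellow_key"):
  for q in masks_of(c,l)[:1]:
    v,u=np.nonzero(q["region"]);rr=cv2.minAreaRect(np.c_[u,v].astype(np.float32));print(l,q["score"],len(u),rr)
    print(np.array([at_z(c,p,101,s) for p in cv2.boxPoints(rr)]))
E
```

```text
t: 11.35
ee_pos: [452.8, 273.0, 177.0]
orientation: [[0.244, 0.97, 0.0], [0.97, -0.244, -0.001], [-0.0, 0.0, -1.0]]
contact_force: [0.4, -0.7, -0.4]
finger_gap: 0.572
grasp_force: 0.0
11.35 [452.788 273.015 177.048]
red_bow [([483.9, 315.7, 81.4], 0.91)]
blue_key [([467.0, 263.8, 38.2], 0.58)]
yellow_key []
key_block [([476.2, 314.8, 0.2], 0.6)]
red_bow 0.93 673 ((280.1725769042969, 125.08375549316406), (16.45806884765625, 44.31566619873047), 4.085616588592529)
[[472.226 305.036 101.   ]
 [481.215 333.548 101.   ]
 [491.708 330.108 101.   ]
 [483.11  301.439 101.   ]]
blue_key 0.83 627 ((275.2873229980469, 197.03028869628906), (14.873619079589844, 46.235050201416016), 2.2025980949401855)
[[457.032 252.427 101.   ]
 [466.579 286.446 101.   ]
 [476.737 283.449 101.   ]
 [467.602 249.293 101.   ]]
yellow_key 0.59 826 ((285.2893371582031, 40.949241638183594), (17.384279251098633, 50.87039566040039), 4.085616588592529)
[[487.321 355.86  101.   ]
 [496.293 384.236 101.   ]
 [506.623 380.897 101.   ]
 [498.08  352.354 101.   ]]
```

View pics/w5.png

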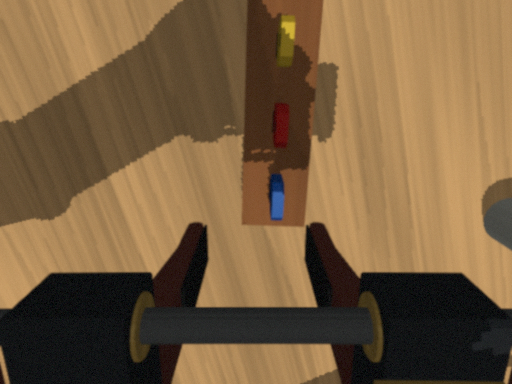

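Red bow is at (280,125), giving (482.5,317) with the row at about 74°. Descend and grip.

```bash
python3 -m pendant '[[0.4,0.15,0,0.02],[0.62,0.225,0.1,0.02],[0.62,0.225,0.3,0.02],[0.62,0.225,0.6,0.02],[0.62,0.225,0.6,0.02]]' 45
python3 -m pendant '[[0,0,0.4,0],[0,0,0.74,0],[0,0,0.74,0],[0,0,0.74,0]]'
python3 -m pendant '[[0,0,0,0],[0,0,0,0],[0,0,0,0],[0,0,0,0],[0,0,0,0],[0,0,0,0],[0,0,0,0],[0,0,0,0]]' 0
```

```text
t: 12.38
ee_pos: [480.1, 315.9, 127.0]
orientation: [[0.274, 0.962, -0.004], [0.962, -0.274, -0.003], [-0.004, -0.003, -1.0]]
contact_force: [-0.1, -0.8, -0.1]
finger_gap: 0.512
grasp_force: 0.0
t: 12.88
ee_pos: [482.6, 317.9, 71.1]
orientation: [[0.274, 0.962, 0.001], [0.962, -0.274, 0.001], [0.001, 0.001, -1.0]]
contact_force: [0.2, 0.6, 0.3]
finger_gap: 0.513
grasp_force: 0.0
t: 13.88
ee_pos: [482.0, 317.9, 70.0]
orientation: [[0.273, 0.962, 0.0], [0.962, -0.273, 0.0], [0.0, -0.0, -1.0]]
contact_force: [-1.1, -0.3, 2.7]
finger_gap: 0.09
grasp_force: 30.0
```

```bash
python3 -m pendant '[[0,0,-0.1,0],[0,0,-0.3,0],[0,0,-0.6,0],[0,0,-0.9,0],[0,0,-0.9,0]]'
python3 -m pendant '[[0,0,-0.4,0],[0,0,-0.6,0],[0,0,-0.6,0]]'
python3 -m pendant '[[-0.4,0.17,0,0],[-0.896,0.39,0,0]]' >/dev/null
python3 -m pendant '[[-0.5,0.22,0,0],[-0.896,0.39,0,0]]' >/dev/null
python3 -m pendant '[[-0.5,0.22,0,0],[-0.896,0.39,0,0]]' >/dev/null
python3 -m pendant '[[-0.5,0.22,0,0],[-0.896,0.39,0,0]]' >/dev/null
python3 -m pendant '[[-0.5,0.22,0,0],[-0.896,0.39,0,0]]' >/dev/null
python3 -m pendant '[[-0.5,0.22,0,0],[-0.896,0.39,0,0]]' 
python3 -m pendant '[[-0.4,0.17,0,-0.1],[-0.8,0.34,0,-0.2],[-0.896,0.39,0,-0.3],[-0.896,0.39,0,-0.4],[-0.896,0.39,0,-0.5],[-0.896,0.39,0,-0.6],[-0.896,0.39,0,-0.7],[-0.896,0.39,0,-0.7]]'
python3 -m pendant '[[0,0,0,-0.1],[0,0,0,-0.2],[0,0,0,-0.3],[0,0,0,-0.4],[0,0,0,-0.5],[0,0,0,-0.617],[0,0,0,-0.617],[0,0,0,-0.617],[0,0,0,-0.617]]'
python3 - <<'E'
from h import *
s=env.get_state();print(s["t"],s["ee_pos"],s["qpos"])
c=vision.camera("wrist");cv2.imwrite("pics/w6.png",c["img"])
for l in("red_bow","red_key","keyhole","lever_pivot"):
    print(l,[(np.array(q["centre"]).round(1).tolist(),round(q["score"],2),proj(c,q["centre"],s)) for q in mark_of(c,l)[:2]])
E
```

```text
t: 14.5
ee_pos: [483.1, 318.7, 144.3]
orientation: [[0.273, 0.962, 0.003], [0.962, -0.273, 0.003], [0.004, 0.002, -1.0]]
contact_force: [0.2, 0.1, -1.8]
finger_gap: 0.093
grasp_force: 30.0
t: 14.88
ee_pos: [482.3, 318.3, 190.5]
orientation: [[0.273, 0.962, 0.001], [0.962, -0.273, 0.001], [0.002, 0.001, -1.0]]
contact_force: [1.7, 0.9, 0.0]
finger_gap: 0.096
grasp_force: 30.0
t: 16.38
ee_pos: [543.8, -148.5, 188.6]
orientation: [[0.274, 0.962, -0.002], [0.962, -0.274, -0.0], [-0.001, -0.002, -1.0]]
contact_force: [0.9, -0.5, -0.8]
finger_gap: 0.093
grasp_force: 30.0
t: 17.38
ee_pos: [554.3, -224.2, 188.6]
orientation: [[-0.732, 0.681, -0.002], [0.681, 0.732, 0.001], [0.002, -0.001, -1.0]]
contact_force: [-0.5, -0.4, -0.8]
finger_gap: 0.091
grasp_force: 30.0
t: 18.5
ee_pos: [554.9, -224.3, 189.6]
orientation: [[-0.976, -0.217, -0.0], [-0.217, 0.976, 0.0], [0.0, 0.0, -1.0]]
contact_force: [-0.0, 0.3, -0.4]
finger_gap: 0.094
grasp_force: 30.0
18.5 [ 554.882 -224.343  189.613] [ 0.112  0.388  0.218  1.79  -0.099  0.974  2.159]
red_bow [([553.3, -223.8, 200.4], 0.65, array([259.839, 248.579]))]
red_key [([554.5, -220.4, 151.1], 0.76, array([263.863, 214.858])), ([550.3, -39.8, 110.9], 0.31, array([497.609, 238.986]))]
keyhole [([557.0, -222.8, 102.7], 0.58, array([258.606, 193.847]))]
lever_pivot [([518.2, -80.7, 116.7], 0.77, array([466.941, 190.359]))]
```

View pics/w6.png

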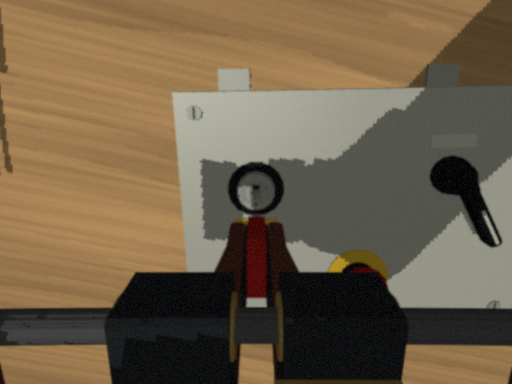

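Run:
```python
from h import *
s=env.get_state();c=vision.camera("wrist");im=c["img"]
p=np.array(s["ee_pos"]);print("proj tcp-axis@100",proj(c,[p[0],p[1],100],s),"tip",proj(c,[p[0],p[1],p[2]-36],s), "collar", proj(c,[p[0],p[1],p[2]-10],s))
for uv in((256,188),(256,191)):print(uv,at_z(c,uv,100,s),at_z(c,uv,90,s))
a=im[150:240,205:310];cv2.imwrite("pics/crop6.png",cv2.resize(a,None,fx=6,fy=6,interpolation=cv2.INTER_NEAREST))
```

```text
proj tcp-axis@100 [257.231 189.628] tip [257.565 215.609] collar [257.793 233.304]
(256, 188) [ 553.912 -225.591  100.   ] [ 556.886 -224.922   90.   ]
(256, 191) [ 556.252 -225.067  100.   ] [ 559.319 -224.377   90.   ]
```

View pics/crop6.png

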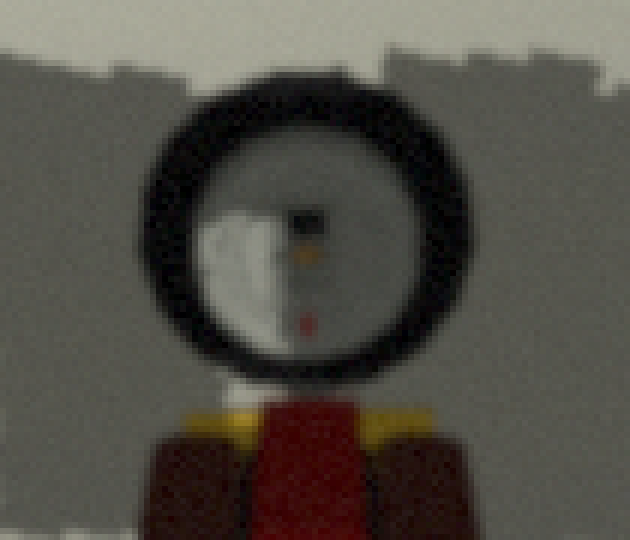

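Run:
```python
from h import *
s=env.get_state();c=vision.camera("wrist");R=np.array(s["orientation"]);p=np.array(s["ee_pos"])
for t in((15,0,7),(15,0,-31),(9,0,10),(5,0,31),(-5,0,31),(0,0,36)):print(t,proj(c,p+R@np.array(t,float),s))
col=c["img"][200:310,256].astype(int)
for i in list(range(10,24))+list(range(85,110)):print(200+i,col[i],end="; ")
```

```text
(15, 0, 7) [257.85  209.226]
(15, 0, -31) [258.357 241.338]
(9, 0, 10) [257.808 217.808]
(5, 0, 31) [257.611 210.865]
(-5, 0, 31) [257.598 226.393]
(0, 0, 36) [257.565 215.611]
210 [32 33 36]; 211 [0 4 1]; 212 [21 20 21]; 213 [27 28 29]; 214 [33 38 38]; 215 [38 44 52]; 216 [26 31 56]; 217 [ 7 15 58]; 218 [15 13 61]; 219 [ 5  7 58]; 220 [ 4  8 59]; 221 [ 9 13 60]; 222 [ 9 15 61]; 223 [ 8  7 60]; 285 [10  7 77]; 286 [ 3  2 76]; 287 [11 10 78]; 288 [15 17 80]; 289 [21 23 82]; 290 [ 2  5 77]; 291 [ 2  3 74]; 292 [13 14 76]; 293 [11  9 77]; 294 [ 9 14 77]; 295 [20 18 79]; 296 [19 26 77]; 297 [62 67 96]; 298 [107 119 129]; 299 [132 144 144]; 300 [137 150 150]; 301 [135 149 149]; 302 [135 149 149]; 303 [136 151 151]; 304 [137 150 150]; 305 [136 151 150]; 306 [117 131 129]; 307 [69 76 77]; 308 [31 28 28]; 309 [26 27 27];
```

Run:
```python
from h import *
s=env.get_state();c=vision.camera("wrist");R=np.array(s["orientation"]);p=np.array(s["ee_pos"])
for t in((-15,0,-31),(-10,0,-31),(-15,0,-28)):print(t,proj(c,p+R@np.array(t,float),s))
for r in range(212,300,6):
    row=c["img"][r].astype(int);m=np.nonzero((row[:,2]>40)&(row[:,2]>2.5*row[:,0])&(row[:,2]>2.5*row[:,1]))[0];m=m[(m>225)&(m<290)];print(r,m.min() if len(m) else 0,m.max() if len(m) else 0,end="; ")
ims=[]
for n in("side","scene"):
  c=vision.camera(n);k=proj(c,[555,-225,130]);print(n,k,"tip",proj(c,[p[0],p[1],p[2]-36]),"hole",proj(c,[555,-225,100]))
  for l in("red_key","red_bow","keyhole"):print(l,[(np.array(q["centre"]).round(1),round(q["score"],2)) for q in mark_of(c,l)[:1]])
  u,v=k.astype(int);a=c["img"][max(v-30,0):v+30,max(u-30,0):u+30];ims.append(cv2.resize(a,(400,400),interpolation=cv2.INTER_CUBIC))
cv2.imwrite("pics/s7.png",np.hstack(ims))
```

```text
(-15, 0, -31) [258.268 303.802]
(-10, 0, -31) [258.282 293.86 ]
(-15, 0, -28) [258.223 299.673]
212 0 0; 218 250 263; 224 248 264; 230 247 265; 236 247 265; 242 246 266; 248 246 265; 254 246 266; 260 246 266; 266 246 266; 272 246 266; 278 247 265; 284 247 265; 290 247 265; 296 247 265; side [284.089 145.777] tip [284.465 140.286] hole [283.609 152.589]
red_key [(array([ 553.7, -222.5,  151.8]), 0.45)]
red_bow [(array([ 557.1, -227.3,  203.6]), 0.55)]
keyhole [(array([ 556.3, -227.8,   98.2]), 0.58)]
scene [200.262 167.762] tip [199.704 161.843] hole [201.19  174.944]
red_key [(array([ 555.1, -224.8,  151.5]), 0.42)]
red_bow [(array([466.9, 266.4,  36.6]), 0.61)]
keyhole [(array([ 561.3, -223.9,  100.2]), 0.74)]
```

View pics/s7.png

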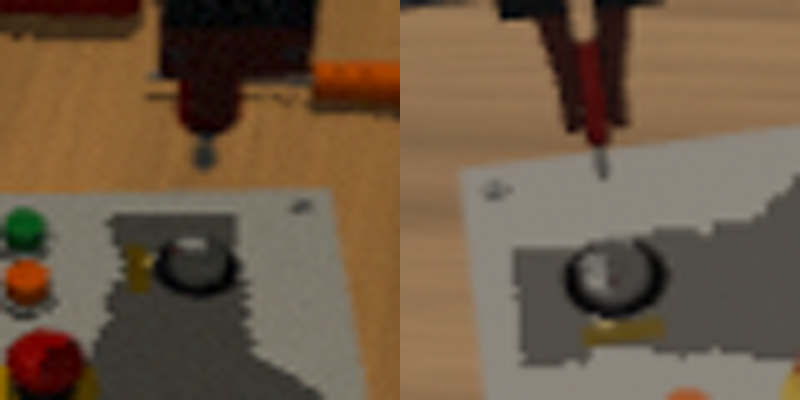

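The bow is rounded, and the tip in the side view (284.5,140) matches the predicted tip, so the key hangs straight. Descend and feel.

```bash
python3 -m pendant '[[0,0,0.3,-0.012],[0,0,0.55,-0.012],[0,0,0.63,-0.012],[0,0,0.63,-0.012],[0,0,0.63,-0.012]]'
python3 -m pendant '[[0,0,0.03,0],[0,0,0.06,0],[0,0,0.09,0],[0,0,0.09,0]]'
```

```text
t: 19.92
ee_pos: [555.5, -224.7, 140.3]
orientation: [[-0.971, -0.238, 0.001], [-0.238, 0.971, -0.0], [-0.001, -0.001, -1.0]]
contact_force: [0.0, -0.2, -0.1]
finger_gap: 0.093
grasp_force: 30.0
t: 20.42
ee_pos: [554.7, -224.4, 132.0]
orientation: [[-0.971, -0.238, -0.001], [-0.238, 0.971, 0.0], [0.0, 0.0, -1.0]]
contact_force: [-0.2, -0.4, -1.0]
finger_gap: 0.094
grasp_force: 30.0
```

```bash
python3 -m pendant '[[0,0,0.03,0],[0,0,0.06,0],[0,0,0.06,0]]'
python3 -m pendant '[[0,0,0.03,0],[0,0,0.06,0],[0,0,0.06,0]]'
```

```text
t: 20.8
ee_pos: [554.8, -224.4, 127.2]
orientation: [[-0.971, -0.238, -0.0], [-0.238, 0.971, 0.0], [0.0, 0.0, -1.0]]
contact_force: [-0.2, 1.0, -0.9]
finger_gap: 0.099
grasp_force: 30.0
t: 21.18
ee_pos: [554.8, -224.4, 122.4]
orientation: [[-0.971, -0.238, -0.0], [-0.238, 0.971, 0.0], [0.0, 0.0, -1.0]]
contact_force: [0.4, -0.0, 0.6]
finger_gap: 0.092
grasp_force: 30.0
```

14 mm in with no force. Now pass the pins with a little wiggle.

```bash
python3 -m pendant '[[0,0,0.03,0.02],[0,0,0.05,-0.02],[0,0,0.07,0.02],[0,0,0.08,-0.02],[0,0,0.08,0]]'
python3 -m pendant '[[0,0,0.03,0.02],[0,0,0.05,-0.02],[0,0,0.07,0.02],[0,0,0.08,-0.02],[0,0,0.08,0]]'
```

```text
t: 21.8
ee_pos: [554.8, -224.5, 116.1]
orientation: [[-0.972, -0.235, -0.0], [-0.235, 0.972, 0.0], [0.0, 0.0, -1.0]]
contact_force: [-0.2, 0.2, -1.9]
finger_gap: 0.092
grasp_force: 30.0
t: 22.42
ee_pos: [555.3, -225.0, 110.3]
orientation: [[-0.972, -0.234, 0.001], [-0.234, 0.972, -0.001], [-0.001, -0.001, -1.0]]
contact_force: [-0.0, -1.6, 2.6]
finger_gap: 0.091
grasp_force: 30.0
```

```bash
python3 -m pendant '[[0,0,0.02,0.02],[0,0,0.03,-0.02],[0,0,0.03,0]]'
python3 -m pendant '[[0,0,0.02,0.02],[0,0,0.03,-0.02],[0,0,0.03,0]]'
```

```text
t: 22.8
ee_pos: [555.7, -225.2, 109.3]
orientation: [[-0.972, -0.234, 0.002], [-0.234, 0.972, -0.001], [-0.002, -0.001, -1.0]]
contact_force: [-3.8, 0.8, 15.8]
finger_gap: 0.091
grasp_force: 30.0
t: 23.18
ee_pos: [555.8, -225.2, 109.0]
orientation: [[-0.972, -0.234, 0.003], [-0.234, 0.972, -0.0], [-0.002, -0.001, -1.0]]
contact_force: [-9.5, 3.1, 31.6]
finger_gap: 0.098
grasp_force: 30.0
```

Bottomed out (force rises, z stays 109), so the key is home. Ease the push a little and turn clockwise.

```bash
python3 -m pendant '[[0,0,-0.02,0],[0,0,-0.025,0.1],[0,0,-0.025,0.2],[0,0,-0.025,0.3],[0,0,-0.025,0.4],[0,0,-0.025,0.5],[0,0,-0.025,0.5],[0,0,-0.025,0.5]]'
python3 - <<'E'
from h import *
s=env.get_state();print(s["torque"],s["qpos"])
E
```

```text
t: 24.18
ee_pos: [555.5, -224.3, 109.2]
orientation: [[-0.853, 0.521, 0.001], [0.521, 0.853, 0.001], [-0.001, 0.001, -1.0]]
contact_force: [-5.5, 3.0, 20.8]
finger_gap: 0.091
grasp_force: 30.0
[ 0.695  1.543 -0.029] [-0.014  0.506  0.391  1.863 -0.257  0.821  1.532]
```

```bash
python3 -m pendant '[[0,0,0,0.1],[0,0,0,0.2],[0,0,0,0.3],[0,0,0,0.4],[0,0,0,0.5],[0,0,0,0.61],[0,0,0,0.61],[0,0,0,0.61],[0,0,0,0.61]]'
python3 - <<'E'
from h import *
s=env.get_state();R=np.array(s["orientation"]);print(s["torque"],np.degrees(np.arctan2(R[1,0],R[0,0])))
for n in("wrist","side"):
  c=vision.camera(n);cv2.imwrite(f"pics/{n}8.png",c["img"])
  for l in("red_bow","red_key","lever_tip"):print(n,l,[(np.array(q["centre"]).round(1),round(q["score"],2)) for q in mark_of(c,l)[:1]])
k=proj(c,[555,-225,120]).astype(int);b=c["img"][k[1]-40:k[1]+35,k[0]-40:k[0]+40]
w=cv2.imread("pics/wrist8.png")[150:310,190:330]
cv2.imwrite("pics/f8.png",np.hstack([cv2.resize(b,(400,400)),cv2.resize(w,(400,400))]))
E
```

```text
t: 25.3
ee_pos: [556.6, -223.6, 109.3]
orientation: [[-0.065, 0.998, 0.003], [0.998, 0.065, 0.002], [0.001, 0.003, -1.0]]
contact_force: [-3.0, 5.4, 19.7]
finger_gap: 0.095
grasp_force: 30.0
[1.006 0.957 0.047] 93.73502748629168
wrist red_bow [(array([ 554.6, -227.2,  123.3]), 0.64)]
wrist red_key []
wrist lever_tip []
side red_bow [(array([ 555.2, -227.3,  121.5]), 0.58)]
side red_key [(array([497.1, 373.7,  31.4]), 0.7)]
side lever_tip [(array([550.3, -45.2, 114.1]), 0.51)]
```

View pics/f8.png

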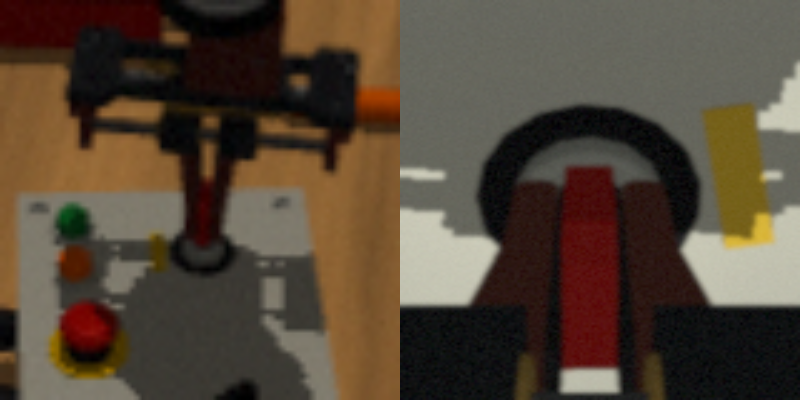

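The key is seated and turned together with the hand (99.8° so far). Add a few degrees to bear on the stop.

```bash
python3 -m pendant '[[0,0,0,0.04],[0,0,0,0.04],[0,0,0,0.04],[0,0,0,0.04]]'
python3 - <<'E'
from h import *
for i in range(3):
  s=env.get_state();R=np.array(s["orientation"]);print(s["t"],s["torque"],np.degrees(np.arctan2(R[1,0],R[0,0])),s["grasp_force"]);vision.camera("side")
E
```

```text
t: 26.2
ee_pos: [556.7, -223.6, 109.3]
orientation: [[-0.003, 1.0, 0.003], [1.0, 0.003, 0.002], [0.002, 0.003, -1.0]]
contact_force: [-2.8, 4.1, 18.9]
finger_gap: 0.095
grasp_force: 30.0
26.2 [1.055 0.94  0.138] 90.14938421381856 30.009897351264954
26.25 [1.03  0.893 0.103] 90.15140942357816 30.009924173355103
26.3 [1.007 0.914 0.155] 90.14930747860168 30.009964406490326
```

The torque rose to about 0.13 N m, above the spring's 0.055, so the switch is on its stop. Hand in.

```bash
python3 -c "
from station import workorder
print(workorder.close_job())"
```

```text
the job is handed in; nothing more can be done
None
```

The job is handed in at about 26 s with no verdict returned: the reset lever was swung to its stop and sprang back, and the red key is home in the switch, turned to its stop and still gripped.

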